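Stop a coasting pulley by touch and lock it with its pin

TASK

The motor has just been cut and the heavy belt pulley on the bearing stand is coasting; it would run on for too long. Slow it with light touches of the fingertips on its rim until it stands still with its lock hole under the slot of the bracket; only then put the slim lock pin from the wooden block down through the slot into the hole until its collar sits on the bracket, and let go, so that the nut can be undone. Be gentle: come down on the pulley slowly and never lean hard on it, never force the pin, never put it to the stand while the pulley turns, and leave the thick pin and the things lying about where they are.

Things in the scene. Friction and masses are not known exactly. Their poses are not given: they have to be found in the camera images.
- stand: Fixed grey bearing stand: base plate 275 x 200 x 12 mm with the pulley's upright spindle. Origin: spindle axis at the bench top; z up, x from the spindle towards the lock bracket. Bracket: upright 122 to 134 mm from the axis (foot to 160 mm) with a flat arm 50 mm wide, underside 104 mm and top 114 mm above the bench, reaching in over the pulley to 60 mm from the axis.
- pulley (a joint): Pulley angle, rad, growing counter-clockwise seen from above, over many turns. True from 2 s after the start (before that the motor shaft drags it up to speed); then the lock hole is under the slot at whole multiples of 2 pi. It coasts from 1.5 to 3 rad/s counter-clockwise, losing about 0.1 rad/s each second. Inertia 0.055 kg m2, bearing drag 0.0025 N m: it stays where it is stopped but a light touch turns it.
- spindle (a point): Fixed point on the spindle axis at the height of the rim's top, 94 mm above the bench. Bare steel belt pulley, 8 kg: rim outer radius 110 mm, flat top 13 mm wide (radius 96 to 109 mm), underside 58 mm above the bench; recessed web, top 83 mm above the bench, 14 mm thick; hub radius 30 mm; nut and spindle end up to 114 mm. Fingertip friction on the rim about 1.
- pointer (a point): Tip of the timing pointer, a fixed thin pointed steel strip just outside the rim opposite the bracket: 116 mm from the axis along the stand's -x, 88 mm above the bench. A dark notch across the rim's top, opposite the lock hole, stands at it when the hole is under the slot.
- lock_hole (a point): Centre of the lock hole's mouth in the top of the pulley's web: 80 mm from the axis, 83 mm above the bench, diameter 12 mm with a 1.5 mm chamfer, right through the 14 mm web. Goes round with the pulley.
- slot (a point): Centre of the slot's upper mouth in the bracket arm: 80 mm from the axis along the stand's x, 114 mm above the bench. The slot is 12 mm wide (stand's y) and 20 mm long along the arm (stand's x), right through the 10 mm arm. The pulley's web lies 21 mm below the arm's underside. Axes as the stand's.
- lock_pin: Slim lock pin, dark steel, 105 mm long, 0.11 kg, upright in the wooden block. Origin: centre of its lower tip, z up. Shank 10 mm, the lowest 10 mm tapering to 3.6 mm; collar 20 mm wide, 57 to 63 mm above the tip; round knob 22 mm wide, 70 to 100 mm above the tip. The taper, pushed in, draws the pulley round by up to 4 mm. Fully home, the collar rests on the bracket, tip 57 mm above the bench.
- big_pin: A thicker pin of the same shape for another machine: shank 16 mm, collar 28 mm, knob 30 mm, 105 mm long, in the same block 58 mm beside the lock pin. Origin at its lower tip. Leave it.
- pin_block: Wooden block holding both pins upright, fixed to the bench, 60 (x) x 116 (y) x 66 mm high. Origin: centre of its underside. The lock pin stands at its y = +29 mm, the thick pin at y = -29 mm, in holes 2 mm wider than the shanks; the collars rest on its top, the tips are 9 mm above the bench.
- impact_wrench: Bystander: pneumatic impact wrench lying on its side, 181 x 189 x 55 mm, left of the stand. Origin: centre of its underside.
- grease_tin: Bystander: flat round tin, diameter 76 mm, 33 mm high, behind the stand. Origin: centre of its underside.
- hexkey_set: Bystander: folding hex key set, 27 x 95 x 30 mm, at the right. Origin: centre of its underside.

How it is judged (in metres and radians):
On the way, in this order (a step that is already met when the one before it is completed fails the run):
1. the pulley stands still with its lock hole under the slot, within 5 mm (velocity of joint pulley between -0.05 and 0.05 rad/s and horizontal distance between lock_hole and slot below 0.005 m), for 0.3 s.
2. the lock pin is home through the slot and the hole (z of lock_pin in the frame of slot below -0.054 m and horizontal distance between lock_pin and lock_hole below 0.003 m and angle between lock_pin's own z axis and vertical below 0.06 rad), for 0.2 s.
At the end, for the whole second after the job is handed in: The lock pin stands upright (within 0.06 rad) and at rest through the slot and the lock hole, its tip at least 54 mm below the slot's upper mouth (57 mm is fully home) and within 3 mm of the hole's axis; the pulley stands still (under 0.05 rad/s) with its hole within 5 mm of the slot's centre (all of step 1 and all of step 2 and linear speed of lock_pin below 0.01 m/s); the robot touches nothing.
It fails at once if the fingers press on the pulley or the stand with more than 40 N (contact force between the fingers and stand above 40 N).
It fails at once if the lock pin is pressed against the stand or the pulley with more than 40 N (contact force between lock_pin and stand above 40 N).
It fails at once if the lock pin touches the stand while the pulley turns faster than 1 rad/s (contact force between lock_pin and stand above 1 N and (velocity of joint pulley above 1 rad/s or velocity of joint pulley below -1 rad/s)).
It fails at once if the thick pin or another bystander is moved more than 30 mm (distance of any of big_pin, impact_wrench, grease_tin, hexkey_set from where it was at the start of the episode above 0.03 m).
It also fails if it takes over 72 s, if anything falls off the work surface, if the arm or the gripper's body presses on something with over 40 N, if the wrist force passes 120 N, or if a joint passes its speed limit or range.

ROBOT

A 6-joint arm with a two-finger parallel gripper is mounted at the origin on a cart in front of the work surface, level with it; the furniture and walls round the work are solid. World frame = base frame: x ahead of the robot, y to its left, z up, the work surface at z = 0. Lengths are in mm, angles in degrees, forces in N, time in s.
With the tool pointing down it reaches from about 300 to 850 mm from the base axis. Payload 4.2 kg.
Tool frame: the origin (TCP) lies midway between the tips of the shut fingers; the grasp point (between the pads) lies 19 mm behind it (env.grip_point_offset is the distance from the TCP to the grasp point, in mm); z points along the fingers, x is the direction in which the jaws open and shut, and the axes are right-handed (so a half turn about z gives the same grasp; the last joint's range is limited). The gripper opens to 91 mm and grips with 3 to 60 N. Pads are 32 mm wide; open, the fingers measure 118 mm over their backs; the gripper's body (76 mm by 178 mm) begins 60 mm behind the grasp point.
Start: joints at [-69.385, 18.312, 89.639, -0, 72.044, -1.146], TCP at [213.177, -534.04, 213.976] pointing down, gripper open.
Joint ranges: [-177.97, 177.97], [-48.28, 115.42], [12.27, 149.76], [-77.06, 257.06], [2.81, 150.46], [-146.56, 146.56]. Speed limits (degrees/s): [147.25, 147.25, 180, 180, 180, 180].

INTERFACE

Orientations are given as [roll, pitch, yaw] about the fixed x, y, z axes, in that order (R = Rz(yaw) Ry(pitch) Rx(roll)).
In Python, from workcell import env gives the robot as it stands.
- The arm moves only by the shell command python3 -m pendant 'ROWS' [FORCE]. ROWS is JSON, a list of rows, each an object with "xyz": the shift along the tool's x, y, z in m, a list of three; "roll": the turn about the tool's z in degrees; "jaw": the closure, from 0 (fully open) to 1 (shut). A call has exactly 8 rows; each row is the pose to reach, as a shift and turn from the pose commanded when the call began, along the tool's axes at that moment; what a row does not reach only later rows make up. A row lasts 1/8 s, in which the tool goes at most 62.5 mm and 10.7 degrees, less where a joint would pass 70% of its speed; a pose out of reach is approached as far as the arm can. A call with a gripper value outside its range is refused whole. The fingers move at their own pace and stop on an object; FORCE is the grip in N (left out, the last holds). Time passes only in rows, so rows that repeat a pose let the fingers close, or fill a call up. It gives the time, the measured TCP pose, the force and the opening at its end, in the units of the state.
- env.state(): the state, without advancing time (a new reading comes with each control period).
- env.grab_frame(name): name is "scene" or "top"; returns (picture, depth): 420x560x3 uint8, blue, green, red; 420x560 float32, mm along the optical axis (not along the pixel's ray), 0 where there is no reading.
- env.camera_params(name): a dict with "camera_matrix" (3x3 intrinsics, pixels), "cam_to_world" (4x4, takes a point from camera to world coordinates). Camera axes: x right, y up, looking along -z (the intrinsics and any distortion apply to the point x, -y, -z); pixel columns grow to the right and rows downward; lengths in mm; the calibration is good to about 2 mm. A picture is of the moment at which its call begins. camera_params takes no time and is no camera call.
- env.job_done(): hands the job in, once; it reports no verdict.
The state is a dict: "time_s": time; "qpos": joint angles; "qvel": joint speeds; "effort": joint torques, N m; "ee_pos": TCP position; "ee_rot": TCP orientation; "force": force on the tool from outside, world axes, zero at the start; "torque": the same for the moment, N m; "gripper_width": finger opening in mm.
Only numpy, scipy, OpenCV 4.12 (cv2) and the standard library are available. Lean on these libraries where they do the work, as an engineer would, in place of code of your own. Each camera call takes 0.05 s, during which the arm holds its last target. There are 200 camera calls.

## Working session

There is one attempt and no reset: what is moved stays moved. The work goes in short steps, Python scripts to look and compute and a shell command to move; the robot and the scene stay as the last step left them, time stands still between calls to the robot, and variables do not carry over. Pictures are saved under pics/ and viewed, about 8 in all and at most 12, crops included, and the job is handed in when it is done.

```bash
mkdir -p pics; ls; cat > h.py <<'E'
import numpy as np, cv2, json
from workcell import env
def px2w(name,u,v,d=None,z=None):
    p=env.camera_params(name);K=np.array(p["camera_matrix"]);T=np.array(p["cam_to_world"])
    r=np.array([(u-K[0,2])/K[0,0],-(v-K[1,2])/K[1,1],-1.0])
    if d is None:
        R=T[:3,:3]@r; s=(z-T[2,3])/R[2]; return T[:3,3]+s*R
    return T[:3,:3]@(r*d)+T[:3,3]
def w2px(name,P):
    p=env.camera_params(name);K=np.array(p["camera_matrix"]);T=np.array(p["cam_to_world"])
    c=T[:3,:3].T@(np.array(P)-T[:3,3]); return np.array([K[0,0]*c[0]/-c[2]+K[0,2],K[1,1]*c[1]/c[2]+K[1,2]])
E
python3 - <<'E'
from h import *
s=env.state();print(s)
for n in("top","scene"):
    im,d=env.grab_frame(n);cv2.imwrite(f"pics/{n}0.png",im);np.save(f"pics/{n}0.npy",d);p=env.camera_params(n);print(n,p)
print(env.state()["time_s"],env.grip_point_offset)
E
```

```text
pics
{'time_s': 0.0, 'qpos': array([-6.93842440e+01,  1.83521970e+01,  8.97058459e+01,  8.81093735e-04,
        7.20432119e+01, -1.14698356e+00]), 'qvel': array([ 0.02774752, -0.02572938, -0.11280867,  0.08993363,  0.0016297 ,
       -0.05564519]), 'effort': array([-2.33221239e-03, -4.12462413e+01, -2.31971616e+01,  7.26694940e-02,
        4.57408628e-02, -1.34859092e-04]), 'ee_pos': array([ 213.00951261, -533.55457938,  213.11849858]), 'ee_rot': array([-1.79997136e+02,  1.01217799e-01, -6.82375303e+01]), 'force': array([ 1.09918373, -0.00260669, -0.63013635]), 'torque': array([ 0.02233038, -0.03913306,  0.03163488]), 'gripper_width': 91.20089454040733}
top {'camera_matrix': array([[381.66117885,   0.        , 279.49001706],
       [  0.        , 381.66117885, 217.30705493],
       [  0.        ,   0.        ,   1.        ]]), 'cam_to_world': array([[-1.36716155e-02,  9.84526231e-01, -1.74703142e-01,
         4.29703378e+02],
       [-9.99897574e-01, -1.42010707e-02, -1.78080083e-03,
        -3.67074192e+01],
       [-4.23421680e-03,  1.74660902e-01,  9.84619541e-01,
         1.16625835e+03],
       [ 0.00000000e+00,  0.00000000e+00,  0.00000000e+00,
         1.00000000e+00]])}
scene {'camera_matrix': array([[421.7913618 ,   0.        , 282.49633657],
       [  0.        , 421.7913618 , 208.85373111],
       [  0.        ,   0.        ,   1.        ]]), 'cam_to_world': array([[-6.88795353e-01,  4.92303564e-01, -5.32163661e-01,
        -7.62380872e+01],
       [-7.24732666e-01, -4.85816432e-01,  4.88615346e-01,
         5.78653552e+02],
       [-1.79867746e-02,  7.22232369e-01,  6.91416576e-01,
         9.73472781e+02],
       [ 0.00000000e+00,  0.00000000e+00,  0.00000000e+00,
         1.00000000e+00]])}
0.1 18.8
```

View pics/top0.png

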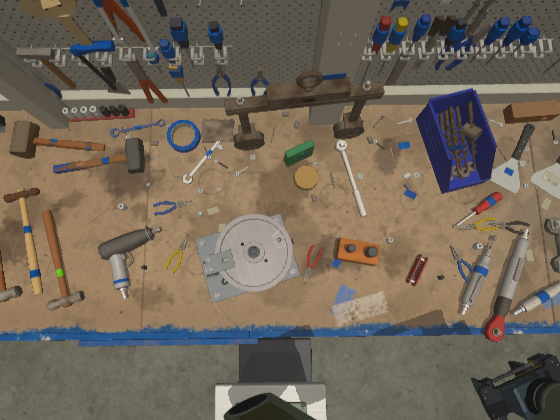

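View pics/scene0.png

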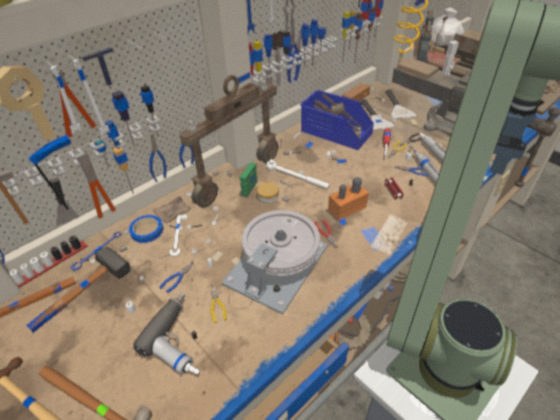

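The top view shows the pulley centred near (254,252), the bracket at about (215,262), and the orange pin block at about (358,250) with two knobs. The scene view agrees. Next, an enlarged crop.

```bash
python3 - <<'E'
from h import *
im=cv2.imread("pics/top0.png");c=im[205:310,190:390];cv2.imwrite("pics/c0.png",cv2.resize(c,None,fx=4,fy=4,interpolation=cv2.INTER_CUBIC))
E
```

```text
(no output)
```

View pics/c0.png

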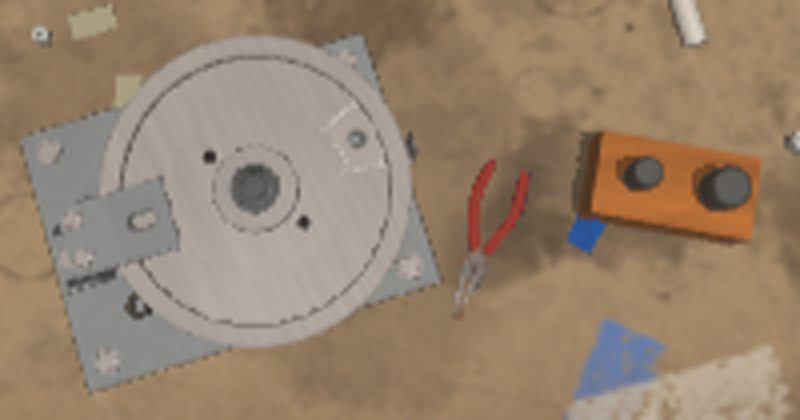

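The crop shows the nut at crop (256,187), the slot at (142,220), the pointer at (411,146) and a hole with chalk marks at (357,139). The slim pin's knob is at (644,172) and the thick one's at (727,187).

```bash
cat >> h.py <<'E'
def cloud(name,d):
    p=env.camera_params(name);K=np.array(p["camera_matrix"]);T=np.array(p["cam_to_world"])
    v,u=np.mgrid[:d.shape[0],:d.shape[1]]
    P=np.stack([(u-K[0,2])/K[0,0]*d,-(v-K[1,2])/K[1,1]*d,-d],-1)
    return P@T[:3,:3].T+T[:3,3]
E
python3 - <<'E'
from h import *
from scipy.optimize import least_squares
d=np.load("pics/top0.npy");P=cloud("top",d)
o=lambda x,y:(190+(x+.5)/4-.5,205+(y+.5)/4-.5)
for n,x,y,z in[("nut",256,187,114),("slot",142,220,114),("hole",357,139,83),("pointer",411,146,88),("b1",210,157,83),("b2",304,222,83),("pin",644,172,91+9+0,),("big",727,187,109)]:
    u,v=o(x,y);print(n,px2w("top",u,v,z=z).round(1),P[int(round(v)),int(round(u))].round(1))
c=px2w("top",*o(256,187),z=114)[:2]
r=np.hypot(*(P[...,:2]-c).transpose(2,0,1))
for name in("top","scene"):
    P=cloud(name,np.load(f"pics/{name}0.npy"));Q=P.reshape(-1,3);r=np.hypot(Q[:,0]-c[0],Q[:,1]-c[1])
    q=Q[(abs(Q[:,2]-94)<3.5)&(r>85)&(r<120)]
    # outer: fit circle where max radius per angle; use boundaries via area: mean with annulus model
    f=lambda p:np.clip(np.hypot(q[:,0]-p[0],q[:,1]-p[1])-p[2],-7,7)-0
    s=least_squares(lambda p:np.hypot(q[:,0]-p[0],q[:,1]-p[1])-102.5,c,loss="soft_l1");print(name,s.x,len(q),np.median(q[:,2]))
    for k,z0 in(("knobs",(85,112)),):
        m=(Q[:,2]>z0[0])&(Q[:,2]<z0[1]+5)&(Q[:,1]<c[1]-150)&(Q[:,1]>c[1]-330)&(abs(Q[:,0]-c[0])<80)
        q=Q[m]; lab=cv2.kmeans(q[:,:2].astype(np.float32),2,None,(3,50,.1),5,0);print(lab[2],np.bincount(lab[1].ravel()),q[:,2].max())
E
```

```text
nut [522.   37.8 114. ] [523.2  36.9 112.8]
slot [500.5 116.2 114. ] [501.5 120.9  83.6]
hole [558.  -32.1  83. ] [567.9 -32.2   9.1]
pointer [551.9 -70.4  88. ] [555.5 -70.2  59.3]
b1 [546.6  72.7  83. ] [546.5  73.3  80.5]
b2 [499.6   6.1  83. ] [499.7   5.   85.4]
pin [ 529.9 -232.5  100. ] [ 527.6 -231.   113.5]
big [ 517.9 -287.7  109. ] [ 518.7 -286.   111.8]
top [522.60985849  39.84773421] 1048 93.36105678643548
[[ 527.80457 -231.14023]
 [ 516.79517 -283.19772]] [59 80] 116.97182378435423
scene [521.54115382  40.75942217] 848 94.76491432648379
[[ 525.8402  -228.56557]
 [ 513.47626 -281.92792]] [67 84] 116.91439715411536
```

```bash
python3 -m pendant '[{"xyz":[-0.03,-0.03,0],"roll":0,"jaw":1},{"xyz":[-0.07,-0.066,0],"roll":0,"jaw":1},{"xyz":[-0.11,-0.105,0.01],"roll":0,"jaw":1},{"xyz":[-0.15,-0.143,0.02],"roll":0,"jaw":1},{"xyz":[-0.19,-0.181,0.03],"roll":0,"jaw":1},{"xyz":[-0.23,-0.219,0.04],"roll":0,"jaw":1},{"xyz":[-0.27,-0.257,0.05],"roll":0,"jaw":1},{"xyz":[-0.31,-0.295,0.06],"roll":0,"jaw":1}]' 10
python3 -m pendant '[{"xyz":[-0.03,-0.03,0.005],"roll":0,"jaw":1},{"xyz":[-0.06,-0.058,0.01],"roll":0,"jaw":1},{"xyz":[-0.085,-0.082,0.015],"roll":0,"jaw":1},{"xyz":[-0.1,-0.095,0.018],"roll":0,"jaw":1},{"xyz":[-0.107,-0.102,0.02],"roll":0,"jaw":1},{"xyz":[-0.107,-0.102,0.025],"roll":0,"jaw":1},{"xyz":[-0.107,-0.102,0.03],"roll":0,"jaw":1},{"xyz":[-0.107,-0.102,0.033],"roll":0,"jaw":1}]'
python3 - <<'E'
from h import *
ims=[]
for k in range(2):
    print(env.state()["time_s"]);im,d=env.grab_frame("top");ims.append(im[200:310,190:330])
np.save("pics/top1.npy",d);s=env.state();print(s["ee_pos"],s["force"])
cv2.imwrite("pics/p1.png",cv2.resize(np.hstack(ims),None,fx=2.8,fy=2.8,interpolation=cv2.INTER_CUBIC))
E
```

```text
time_s: 1.1
ee_pos: [372.5, -135.1, 153.6]
ee_rot: [-180.0, -0.0, -68.3]
force: [1.1, 0.2, -0.1]
gripper_width: 13.9
time_s: 2.1
ee_pos: [426.8, -0.2, 120.5]
ee_rot: [180.0, 0.0, -68.3]
force: [0.1, 0.3, -0.0]
gripper_width: 0.7
2.1
2.15
[ 4.26874048e+02 -7.63348095e-02  1.20571421e+02] [-0.23588237 -0.05114058  0.44459273]
```

View pics/p1.png

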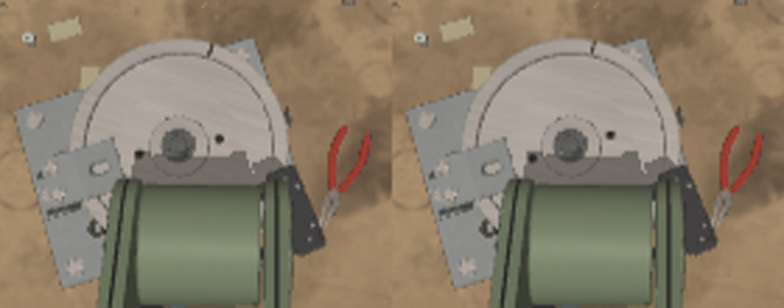

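The picture shows the wrist over the near half. The notch is visible at (212,48) in the left frame and (593,47) in the right one, and the spoke holes, bracket and pointer are visible too. I'll write an angle estimator.

```bash
cat >> h.py <<'E'
C=np.array([522.,39.4]);PH=105.4   # stand axis xy, direction of stand x
def ring(g,z,rs,name="top"):
    a=np.radians(np.arange(0,360,.5));out=[]
    for r in rs:
        uv=np.array([w2px(name,[C[0]+r*np.cos(t),C[1]+r*np.sin(t),z]) for t in a]).astype(np.float32)
        out.append(cv2.remap(g,uv[:,0].reshape(1,-1),uv[:,1].reshape(1,-1),cv2.INTER_LINEAR)[0])
    return np.array(out).astype(float)
def spots(im,d):
    "dark dips: list of (kind, dir deg, depth)"
    g=cv2.cvtColor(im,cv2.COLOR_BGR2GRAY);P=cloud("top",d)[...,2].astype(np.float32);res=[]
    for kind,z,rs in(("notch",94,[99,101,103,105]),("hole",83,[39,41,43])):
        I=ring(g,z,rs).mean(0);Z=ring(P,z,rs);ok=(abs(Z-z).max(0)<14)
        ok&=np.convolve(np.r_[ok[-8:],ok,ok[:8]],np.ones(17),'valid')>15.5
        w=np.where(ok,I,np.nan);e=np.r_[w[-24:],w,w[:24]]
        med=np.array([np.nanmedian(e[i:i+49]) if ok[i] else np.nan for i in range(720)]);dip=np.where(ok,med-I,0)
        for _ in range(2):
            k=int(np.argmax(dip))
            if dip[k]<15:break
            j=np.arange(k-6,k+7);ww=np.clip(dip[j%720],0,None);res.append((kind,round((j*ww).sum()/ww.sum()/2,2),round(dip[k])));dip[j%720]=0;dip[np.arange(k-15,k+16)%720]=0
    return res
def angle(im,d):
    "pulley angle candidates, deg (0 = hole under slot)"
    r=[]
    for k,a,p in spots(im,d):
        r+=[(k,p,round((x+180)%360-180,1)) for x in([a-PH-180] if k=="notch" else[a-PH-117.5,a-PH+61.3])]
    return r
def look(n=2):
    for _ in range(n):
        t=env.state()["time_s"];im,d=env.grab_frame("top");print(t,angle(im,d))
    return im,d
E
python3 - <<'E'
from h import *
d=np.load("pics/top0.npy");im=cv2.imread("pics/top0.png");print(angle(im,d))
look()
s=env.state();print(s["time_s"])
E
```

```text
Traceback (most recent call last):
  File "h.py", line 40, in angle
    for k,a,p in spots(im,d):
                 ~~~~~^^^^^^
  File "h.py", line 28, in spots
    I=ring(g,z,rs).mean(0);Z=ring(P,z,rs);ok=(abs(Z-z).max(0)<14)
                             ~~~~^^^^^^^^
  File "h.py", line 21, in ring
    uv=np.array([w2px(name,[C[0]+r*np.cos(t),C[1]+r*np.sin(t),z]) for t in a]).astype(np.float32)
                 ~~~~^^^^^^^^^^^^^^^^^^^^^^^^^^^^^^^^^^^^^^^^^^^^
  File "h.py", line 10, in w2px
    p=env.camera_params(name);K=np.array(p["camera_matrix"]);T=np.array(p["cam_to_world"])
ValueError: time passes only in moves, steps and waits
```

```bash
python3 - <<'E'
s=open("h.py").read()
s=s.replace("env.camera_params(name)","CP(name)").replace("def px2w","import functools\n@functools.lru_cache\ndef CP(n): return env.camera_params(n)\ndef px2w",1)
open("h.py","w").write(s)
E
python3 - <<'E'
from h import *
d=np.load("pics/top0.npy");im=cv2.imread("pics/top0.png");print(angle(im,d))
look()
s=env.state();print(s["time_s"])
E
```

```text
[('hole', 62, np.float64(-170.2)), ('hole', 62, np.float64(8.6)), ('hole', 56, np.float64(12.2)), ('hole', 56, np.float64(-169.0))]
2.2 [('notch', 58, np.float64(68.0)), ('notch', 18, np.float64(-23.0)), ('hole', 61, np.float64(71.0)), ('hole', 61, np.float64(-110.2)), ('hole', 50, np.float64(-128.2)), ('hole', 50, np.float64(50.6))]
2.25 [('notch', 76, np.float64(73.8)), ('notch', 18, np.float64(-23.0)), ('hole', 75, np.float64(73.7)), ('hole', 75, np.float64(-107.5)), ('hole', 39, np.float64(-107.7)), ('hole', 39, np.float64(71.1))]
2.3
```

```bash
sed -i 's/dip\[k\]<15/dip[k]<28/' h.py
python3 -m pendant '[{"xyz":[0,0,0.004],"roll":0,"jaw":1},{"xyz":[0,0,0.009],"roll":0,"jaw":1},{"xyz":[0,0,0.013],"roll":0,"jaw":1},{"xyz":[0,0,0.017],"roll":0,"jaw":1},{"xyz":[0,0,0.02],"roll":0,"jaw":1},{"xyz":[0,0,0.022],"roll":0,"jaw":1},{"xyz":[0,0,0.0235],"roll":0,"jaw":1},{"xyz":[0,0,0.0245],"roll":0,"jaw":1}]'
python3 -c "
from h import *
print(env.state()['ee_pos'],env.state()['force'])
look()"
```

```text
time_s: 3.3
ee_pos: [427.3, 0.4, 96.4]
ee_rot: [-180.0, -0.0, -68.2]
force: [0.8, -0.4, 0.6]
gripper_width: 0.8
[427.31755477   0.43180429  96.37947964] [ 0.78313095 -0.39454375  0.61411468]
3.3 [('hole', 54, np.float64(-165.8)), ('hole', 54, np.float64(13.0)), ('hole', 37, np.float64(17.1)), ('hole', 37, np.float64(-164.1))]
3.35 [('notch', 58, np.float64(-160.3)), ('hole', 61, np.float64(-160.0)), ('hole', 61, np.float64(18.8)), ('hole', 34, np.float64(22.2)), ('hole', 34, np.float64(-159.0))]
```

```bash

python3 -m pendant '[{"xyz":[0,0,0.0003],"roll":0,"jaw":1},{"xyz":[0,0,0.0006],"roll":0,"jaw":1},{"xyz":[0,0,0.0009],"roll":0,"jaw":1},{"xyz":[0,0,0.0012],"roll":0,"jaw":1},{"xyz":[0,0,0.0014],"roll":0,"jaw":1},{"xyz":[0,0,0.0016],"roll":0,"jaw":1},{"xyz":[0,0,0.0018],"roll":0,"jaw":1},{"xyz":[0,0,0.002],"roll":0,"jaw":1}]'
python3 -c "
from h import *
print(env.state()['ee_pos'],env.state()['force'])
look()"
```

```text
time_s: 4.4
ee_pos: [427.3, 0.4, 94.4]
ee_rot: [-180.0, -0.0, -68.2]
force: [-0.1, -0.0, 0.5]
gripper_width: 0.4
[4.27308735e+02 4.11991098e-01 9.44405281e+01] [-0.14521431 -0.04438569  0.50596574]
4.4 [('hole', 59, np.float64(139.5)), ('hole', 59, np.float64(-41.7))]
4.45 [('hole', 57, np.float64(141.9)), ('hole', 57, np.float64(-39.3))]
```

```bash

python3 -m pendant '[{"xyz":[0,0,0.0002],"roll":0,"jaw":1},{"xyz":[0,0,0.0004],"roll":0,"jaw":1},{"xyz":[0,0,0.0006],"roll":0,"jaw":1},{"xyz":[0,0,0.0006],"roll":0,"jaw":1},{"xyz":[0,0,0.0006],"roll":0,"jaw":1},{"xyz":[0,0,0.0006],"roll":0,"jaw":1},{"xyz":[0,0,0.0006],"roll":0,"jaw":1},{"xyz":[0,0,0.0006],"roll":0,"jaw":1}]'
python3 -c "
from h import *
print(env.state()['ee_pos'],env.state()['force'])
look()"
```

```text
time_s: 5.5
ee_pos: [427.5, 0.8, 94.1]
ee_rot: [-179.9, 0.0, -68.3]
force: [-0.2, -0.6, 5.9]
gripper_width: 0.4
[427.54051774   0.83724821  94.13876431] [-0.15091463 -0.642967    5.87702189]
5.5 [('notch', 54, np.float64(17.0)), ('hole', 60, np.float64(-165.6)), ('hole', 60, np.float64(13.2)), ('hole', 36, np.float64(18.6)), ('hole', 36, np.float64(-162.6))]
5.55 [('notch', 56, np.float64(16.9)), ('hole', 64, np.float64(-164.4)), ('hole', 64, np.float64(14.4)), ('hole', 37, np.float64(18.6)), ('hole', 37, np.float64(-162.6))]
```

```bash

python3 -m pendant '[{"xyz":[-0.0018,0,0],"roll":1,"jaw":1},{"xyz":[-0.0053,-0.0001,0],"roll":3,"jaw":1},{"xyz":[-0.0107,-0.0006,0],"roll":6,"jaw":1},{"xyz":[-0.016,-0.0013,0],"roll":9,"jaw":1},{"xyz":[-0.0212,-0.0022,0],"roll":12,"jaw":1},{"xyz":[-0.0264,-0.0035,0],"roll":15,"jaw":1},{"xyz":[-0.029,-0.0042,0],"roll":16.5,"jaw":1},{"xyz":[-0.0299,-0.0045,0],"roll":17,"jaw":1}]'
python3 -c "
from h import *
print(env.state()['ee_pos'],env.state()['force'])
im,d=look();np.save('pics/top2.npy',d);cv2.imwrite('pics/top2.png',im)
cv2.imwrite('pics/p2.png',cv2.resize(im[205:300,195:305],None,fx=6,fy=6,interpolation=cv2.INTER_CUBIC))
print(spots(im,d))"
```

```text
time_s: 6.6
ee_pos: [420.2, 30.5, 94.1]
ee_rot: [180.0, 0.0, -85.3]
force: [-0.2, -0.3, 6.7]
gripper_width: 0.5
[420.20807094  30.47621456  94.12428074] [-0.19946771 -0.3489256   6.69694944]
6.6 [('notch', 58, np.float64(0.1)), ('hole', 79, np.float64(-176.6)), ('hole', 79, np.float64(2.2)), ('hole', 36, np.float64(1.5)), ('hole', 36, np.float64(-179.7))]
6.65 [('notch', 58, np.float64(0.2)), ('hole', 55, np.float64(179.6)), ('hole', 55, np.float64(-1.6)), ('hole', 36, np.float64(1.5)), ('hole', 36, np.float64(-179.7))]
[('notch', np.float64(285.55), 58), ('hole', np.float64(42.49), 55), ('hole', np.float64(224.43), 36)]
```

View pics/p2.png

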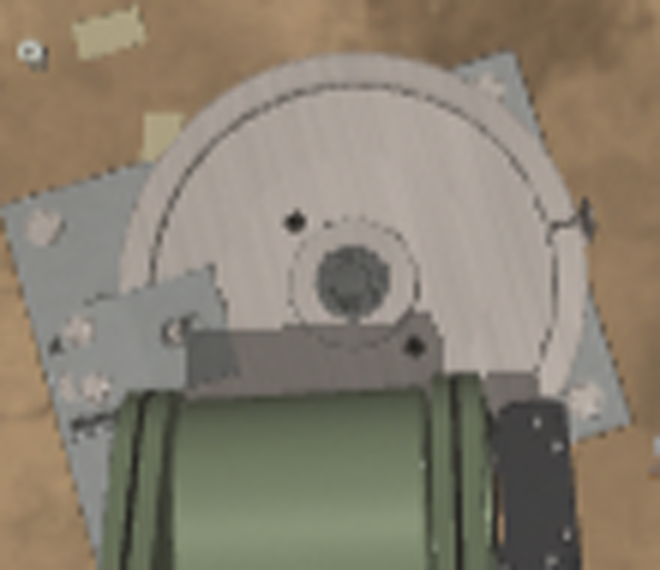

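The notch (565,224) lines up with the pointer tip (587,217), and the dark hole shows in the slot at (176,330). I'll lift off gently and work out the pin position from the saved images.

```bash

python3 -m pendant '[{"xyz":[0,0,0],"roll":0,"jaw":1},{"xyz":[0,0,0],"roll":0,"jaw":1},{"xyz":[0,0,-0.0005],"roll":0,"jaw":1},{"xyz":[0,0,-0.0015],"roll":0,"jaw":1},{"xyz":[0,0,-0.005],"roll":0,"jaw":1},{"xyz":[0,0,-0.02],"roll":0,"jaw":1},{"xyz":[0,0,-0.045],"roll":0,"jaw":1},{"xyz":[0,0,-0.07],"roll":0,"jaw":1}]'
python3 - <<'E'
from h import *
for n in("top","scene"):
    d=np.load(f"pics/{n}0.npy");P=cloud(n,d);Q=P.reshape(-1,3)
    m=(abs(Q[:,2]-66)<4)&(abs(Q[:,0]-522)<60)&(abs(Q[:,1]+258)<90);q=Q[m]
    r=cv2.minAreaRect(q[:,:2].astype(np.float32));print(n,"block",r,np.median(q[:,2]),m.sum())
    # silhouettes: knobs project
    for nm,x,y,rr in(("slim",528,-230,13),("big",517,-286,17)):
        for z in(95,109):
            print(nm,z,w2px(n,[x,y,z]).round(1))
look(2)
im=cv2.imread("pics/top0.png")[228:278,325:395];a=cv2.resize(im,None,fx=8,fy=8,interpolation=cv2.INTER_CUBIC)
im=cv2.imread("pics/scene0.png")[170:225,315:385];b=cv2.resize(im,None,fx=7,fy=7,interpolation=cv2.INTER_CUBIC)
c=np.zeros((400,560+490,3),np.uint8);c[:,:560]=a;c[:385,560:]=b;cv2.imwrite("pics/p3.png",cv2.resize(c,None,fx=.76,fy=.76,interpolation=cv2.INTER_AREA))
E
```

```text
time_s: 7.7
ee_pos: [419.9, 29.9, 164.4]
ee_rot: [179.9, 0.0, -85.2]
force: [0.7, 0.8, -0.1]
gripper_width: 0.5
top block ((523.339599609375, -261.5924987792969), (116.36207580566406, 60.21829605102539), 78.99725341796875) 65.41845770526083 623
slim 95 [349.5 248.5]
slim 109 [350.4 248. ]
big 95 [369.6 252.1]
big 109 [370.8 251.7]
scene block ((523.679931640625, -261.5088806152344), (120.83182525634766, 63.79930114746094), 78.16534423828125) 67.11071175814959 319
slim 95 [341.6 191.1]
slim 109 [342.  187.7]
big 95 [355.8 184.5]
big 109 [356.2 181.1]
7.7 [('notch', 59, np.float64(0.3)), ('hole', 58, np.float64(-179.9)), ('hole', 58, np.float64(-1.1)), ('hole', 36, np.float64(1.6)), ('hole', 36, np.float64(-179.6))]
7.75 [('notch', 60, np.float64(0.3)), ('hole', 58, np.float64(-179.9)), ('hole', 58, np.float64(-1.1)), ('hole', 35, np.float64(1.6)), ('hole', 35, np.float64(-179.6))]
```

View pics/p3.png

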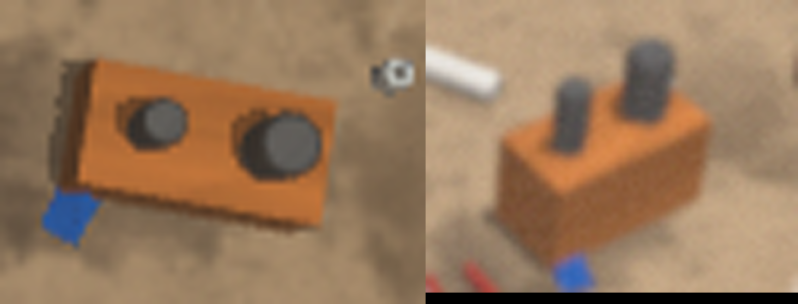

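Both views confirm the layout: the slim pin is on the left at top-crop (166,121), and the thick one is at (293,143). The pulley stayed at 0.3°, so I'm moving over the slim pin at about (529.3, -233.4) with yaw -11.3.

```bash

python3 -m pendant '[{"xyz":[0.02,-0.006,0],"roll":-6,"jaw":0.4},{"xyz":[0.06,-0.019,0],"roll":-16,"jaw":0.4},{"xyz":[0.11,-0.035,0],"roll":-26,"jaw":0.4},{"xyz":[0.16,-0.051,0],"roll":-36.5,"jaw":0.4},{"xyz":[0.21,-0.067,0],"roll":-47,"jaw":0.4},{"xyz":[0.25,-0.08,0],"roll":-57,"jaw":0.4},{"xyz":[0.265,-0.085,0],"roll":-67,"jaw":0.4},{"xyz":[0.2715,-0.087,0],"roll":-73.9,"jaw":0.4}]'
python3 -m pendant '[{"xyz":[0,0,0.005],"roll":0,"jaw":0.4},{"xyz":[0,0,0.01],"roll":0,"jaw":0.4},{"xyz":[0,0,0.015],"roll":0,"jaw":0.4},{"xyz":[0,0,0.02],"roll":0,"jaw":0.4},{"xyz":[0,0,0.025],"roll":0,"jaw":0.4},{"xyz":[0,0,0.03],"roll":0,"jaw":0.4},{"xyz":[0,0,0.033],"roll":0,"jaw":0.4},{"xyz":[0,0,0.034],"roll":0,"jaw":0.4}]'
python3 -c "
from h import *
s=env.state();print(s['ee_pos'],s['ee_rot'],s['qpos'])
im,d=look(1);sc,_=env.grab_frame('scene')
P=[529.3,-233.4];print([w2px('scene',P+[z]).round(1) for z in(79,109,130)],[w2px('top',P+[z]).round(1) for z in(79,109,130)])
a=cv2.resize(im[200:280,310:400],None,fx=4.4,fy=4.4,interpolation=cv2.INTER_CUBIC);b=cv2.resize(sc[150:230,300:390],None,fx=4.4,fy=4.4,interpolation=cv2.INTER_CUBIC)
cv2.imwrite('pics/p4.png',np.hstack([a,b]))"
```

```text
time_s: 8.8
ee_pos: [529.2, -234.4, 162.1]
ee_rot: [-180.0, 0.1, -11.2]
force: [-0.0, 0.0, 0.3]
gripper_width: 54.9
time_s: 9.8
ee_pos: [529.6, -233.5, 129.6]
ee_rot: [-180.0, 0.0, -11.3]
force: [0.7, -1.2, 0.5]
gripper_width: 54.9
[ 529.56790641 -233.46493913  129.64516952] [-1.79999859e+02  1.11937394e-02 -1.13415061e+01] [-2.49278559e+01  2.23479365e+01  9.63498918e+01 -2.84125962e-03
  6.13130853e+01 -1.35849856e+01]
9.8 [('notch', 61, np.float64(0.3)), ('hole', 58, np.float64(-179.9)), ('hole', 58, np.float64(-1.1)), ('hole', 49, np.float64(1.5)), ('hole', 49, np.float64(-179.7))]
[array([341.6, 194.2]), array([342.4, 187. ]), array([342.9, 181.8])] [array([349.6, 248.6]), array([351.6, 247.5]), array([353. , 246.8])]
```

View pics/p4.png

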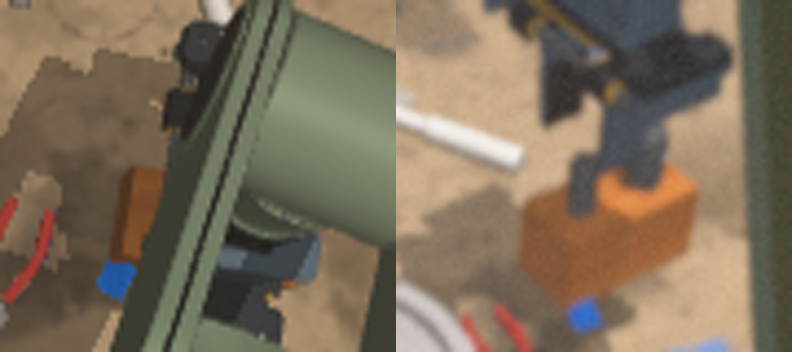

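```bash

python3 -m pendant '[{"xyz":[0,0,0.005],"roll":0,"jaw":0.4},{"xyz":[0,0,0.013],"roll":0,"jaw":0.4},{"xyz":[0,0,0.021],"roll":0,"jaw":0.4},{"xyz":[0,0,0.029],"roll":0,"jaw":0.4},{"xyz":[0,0,0.037],"roll":0,"jaw":0.4},{"xyz":[0,0,0.044],"roll":0,"jaw":0.4},{"xyz":[0,0,0.049],"roll":0,"jaw":0.4},{"xyz":[0,0,0.0505],"roll":0,"jaw":0.4}]'
python3 -m pendant '[{"xyz":[0,0,0],"roll":0,"jaw":0.55},{"xyz":[0,0,0],"roll":0,"jaw":0.65},{"xyz":[0,0,0],"roll":0,"jaw":0.75},{"xyz":[0,0,0],"roll":0,"jaw":0.85},{"xyz":[0,0,0],"roll":0,"jaw":1},{"xyz":[0,0,0],"roll":0,"jaw":1},{"xyz":[0,0,0],"roll":0,"jaw":1},{"xyz":[0,0,0],"roll":0,"jaw":1}]' 20
python3 -c "
from h import *
s=env.state();print(s['ee_pos'],s['ee_rot'],s['force'],s['torque'])"
```

```text
time_s: 10.9
ee_pos: [529.5, -233.4, 79.0]
ee_rot: [-180.0, 0.0, -11.3]
force: [-0.1, 0.0, -0.1]
gripper_width: 55.0
time_s: 11.9
ee_pos: [529.8, -233.5, 79.5]
ee_rot: [180.0, -0.0, -11.3]
force: [0.4, 0.1, 1.1]
gripper_width: 21.6
[ 529.75063194 -233.54729605   79.51275701] [ 1.79991064e+02 -2.31299042e-02 -1.13402278e+01] [0.4111455  0.14286515 1.1321069 ] [ 0.01391935 -0.09028143 -0.08797242]
```

```bash

python3 -m pendant '[{"xyz":[0,0,-0.003],"roll":0,"jaw":1},{"xyz":[0,0,-0.012],"roll":0,"jaw":1},{"xyz":[0,0,-0.03],"roll":0,"jaw":1},{"xyz":[0,0,-0.055],"roll":0,"jaw":1},{"xyz":[0,0,-0.08],"roll":0,"jaw":1},{"xyz":[0,0,-0.105],"roll":0,"jaw":1},{"xyz":[0,0,-0.125],"roll":0,"jaw":1},{"xyz":[0,0,-0.135],"roll":0,"jaw":1}]'
python3 -m pendant '[{"xyz":[-0.003,-0.01,0],"roll":0,"jaw":1},{"xyz":[-0.008,-0.03,0],"roll":0,"jaw":1},{"xyz":[-0.017,-0.06,0],"roll":0,"jaw":1},{"xyz":[-0.029,-0.1,0],"roll":0,"jaw":1},{"xyz":[-0.04,-0.14,0],"roll":0,"jaw":1},{"xyz":[-0.052,-0.18,0],"roll":0,"jaw":1},{"xyz":[-0.063,-0.22,0],"roll":0,"jaw":1},{"xyz":[-0.075,-0.26,0],"roll":0,"jaw":1}]'
python3 -m pendant '[{"xyz":[-0.008,-0.03,0],"roll":0,"jaw":1},{"xyz":[-0.015,-0.053,0],"roll":0,"jaw":1},{"xyz":[-0.019,-0.068,0],"roll":0,"jaw":1},{"xyz":[-0.021,-0.075,0],"roll":0,"jaw":1},{"xyz":[-0.022,-0.077,0],"roll":0,"jaw":1},{"xyz":[-0.022,-0.077,0],"roll":0,"jaw":1},{"xyz":[-0.022,-0.077,0],"roll":0,"jaw":1},{"xyz":[-0.022,-0.077,0],"roll":0,"jaw":1}]'
python3 -c "
from h import *
s=env.state();print(s['ee_pos'],s['ee_rot'],s['force'],s['gripper_width'])
im,d=look(1);sc,_=env.grab_frame('scene')
T=s['ee_pos'];tip=[T[0],T[1],T[2]-70];print('tip scene',w2px('scene',tip),'top',w2px('top',tip),'slot',w2px('scene',[500.7,116.2,114]),w2px('top',[500.7,116.2,114]))
u,v=w2px('scene',tip).astype(int);print(u-50,v-50)
b=cv2.resize(sc[v-50:v+50,u-50:u+50],None,fx=6,fy=6,interpolation=cv2.INTER_CUBIC)
cv2.imwrite('pics/p5.png',b);cv2.imwrite('pics/s5.png',sc);cv2.imwrite('pics/t5.png',im)"
```

```text
time_s: 12.9
ee_pos: [529.8, -233.6, 215.9]
ee_rot: [180.0, -0.1, -11.3]
force: [0.3, 0.9, -0.8]
gripper_width: 21.6
time_s: 13.9
ee_pos: [505.7, 38.7, 213.4]
ee_rot: [180.0, 0.1, -11.3]
force: [0.6, 0.4, -1.3]
gripper_width: 21.1
time_s: 14.9
ee_pos: [500.9, 115.6, 214.3]
ee_rot: [180.0, -0.0, -11.4]
force: [-0.5, -0.3, -0.5]
gripper_width: 21.3
[500.85470539 115.56247275 214.34303568] [ 1.79991193e+02 -4.27039393e-03 -1.13854715e+01] [-0.49288517 -0.34916689 -0.54965596] 21.279546286030435
14.9 [('notch', 60, np.float64(0.3)), ('hole', 60, np.float64(-179.9)), ('hole', 60, np.float64(-1.1)), ('hole', 50, np.float64(1.5)), ('hole', 50, np.float64(-179.7))]
tip scene [264.59483205 243.058153  ] top [223.71476701 258.73606785] slot [264.9929573  250.77795304] [225.11783261 259.54428516]
214 193
```

View pics/p5.png

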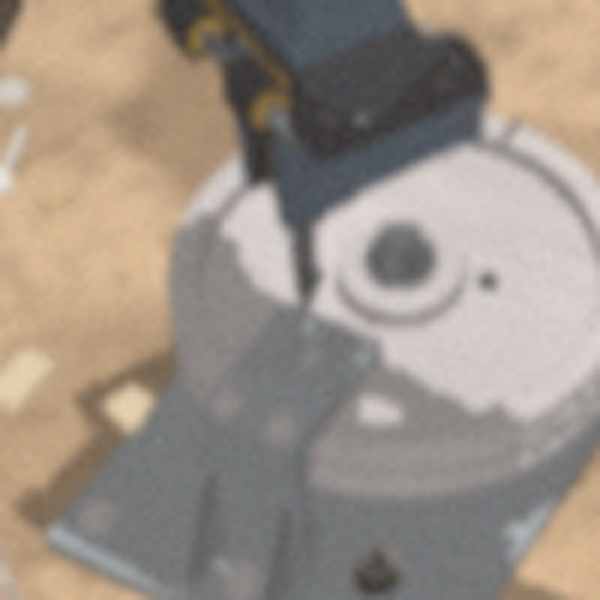

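The pin hangs upright with its tip at crop (305,303), within half a pixel of the prediction. The slot is just below it at about (310,352). I'm going down in stages.

```bash

python3 -m pendant '[{"xyz":[0,-0.0005,0.003],"roll":0,"jaw":1},{"xyz":[0,-0.0005,0.008],"roll":0,"jaw":1},{"xyz":[0,-0.0005,0.014],"roll":0,"jaw":1},{"xyz":[0,-0.0005,0.02],"roll":0,"jaw":1},{"xyz":[0,-0.0005,0.025],"roll":0,"jaw":1},{"xyz":[0,-0.0005,0.028],"roll":0,"jaw":1},{"xyz":[0,-0.0005,0.03],"roll":0,"jaw":1},{"xyz":[0,-0.0005,0.032],"roll":0,"jaw":1}]'
python3 -m pendant '[{"xyz":[0,0,0.001],"roll":0,"jaw":1},{"xyz":[0,0,0.0025],"roll":0,"jaw":1},{"xyz":[0,0,0.004],"roll":0,"jaw":1},{"xyz":[0,0,0.0055],"roll":0,"jaw":1},{"xyz":[0,0,0.007],"roll":0,"jaw":1},{"xyz":[0,0,0.0085],"roll":0,"jaw":1},{"xyz":[0,0,0.01],"roll":0,"jaw":1},{"xyz":[0,0,0.011],"roll":0,"jaw":1}]'
python3 -c "
from h import *
s=env.state();print(s['ee_pos'],s['force'],s['torque'],s['gripper_width'])
im,d=look(1)"
```

```text
time_s: 16.0
ee_pos: [501.0, 116.5, 182.3]
ee_rot: [-180.0, -0.0, -11.3]
force: [0.2, -0.2, -0.7]
gripper_width: 21.3
time_s: 17.0
ee_pos: [500.9, 116.5, 171.2]
ee_rot: [180.0, -0.0, -11.3]
force: [-0.3, -0.7, -0.1]
gripper_width: 21.5
[500.88782294 116.50943736 171.23243984] [-0.26356431 -0.7449492  -0.05089798] [-0.02678764 -0.05658529 -0.057189  ] 21.48748461810597
17.0 [('notch', 60, np.float64(0.3)), ('hole', 50, np.float64(1.5)), ('hole', 50, np.float64(-179.7)), ('hole', 33, np.float64(-177.8)), ('hole', 33, np.float64(1.0))]
```

```bash

python3 -m pendant '[{"xyz":[0,0,0.002],"roll":0,"jaw":1},{"xyz":[0,0,0.004],"roll":0,"jaw":1},{"xyz":[0,0,0.006],"roll":0,"jaw":1},{"xyz":[0,0,0.008],"roll":0,"jaw":1},{"xyz":[0,0,0.01],"roll":0,"jaw":1},{"xyz":[0,0,0.012],"roll":0,"jaw":1},{"xyz":[0,0,0.013],"roll":0,"jaw":1},{"xyz":[0,0,0.014],"roll":0,"jaw":1}]'
python3 -m pendant '[{"xyz":[0,0,0.001],"roll":0,"jaw":1},{"xyz":[0,0,0.002],"roll":0,"jaw":1},{"xyz":[0,0,0.003],"roll":0,"jaw":1},{"xyz":[0,0,0.004],"roll":0,"jaw":1},{"xyz":[0,0,0.005],"roll":0,"jaw":1},{"xyz":[0,0,0.006],"roll":0,"jaw":1},{"xyz":[0,0,0.007],"roll":0,"jaw":1},{"xyz":[0,0,0.008],"roll":0,"jaw":1}]'
python3 -c "
from h import *
s=env.state();print(s['ee_pos'],s['force'],s['torque'],s['gripper_width'])
im,d=look(1)"
```

```text
time_s: 18.05
ee_pos: [500.9, 116.5, 157.3]
ee_rot: [180.0, -0.0, -11.3]
force: [0.2, 0.1, -1.2]
gripper_width: 21.2
time_s: 19.05
ee_pos: [500.9, 116.5, 149.3]
ee_rot: [180.0, -0.0, -11.3]
force: [-0.4, 1.0, -1.5]
gripper_width: 21.2
[500.87512822 116.49629021 149.28797343] [-0.43398679  0.99608668 -1.47521372] [ 0.03067936 -0.08657771 -0.03330044] 21.21096724364856
19.05 [('notch', 59, np.float64(0.3)), ('notch', 45, np.float64(-121.0)), ('hole', 59, np.float64(-179.9)), ('hole', 59, np.float64(-1.1)), ('hole', 50, np.float64(1.5)), ('hole', 50, np.float64(-179.7))]
```

```bash

python3 -m pendant '[{"xyz":[0,0,0.0015],"roll":0,"jaw":1},{"xyz":[0,0,0.003],"roll":0,"jaw":1},{"xyz":[0,0,0.0045],"roll":0,"jaw":1},{"xyz":[0,0,0.006],"roll":0,"jaw":1},{"xyz":[0,0,0.0075],"roll":0,"jaw":1},{"xyz":[0,0,0.009],"roll":0,"jaw":1},{"xyz":[0,0,0.0105],"roll":0,"jaw":1},{"xyz":[0,0,0.012],"roll":0,"jaw":1}]'
python3 -m pendant '[{"xyz":[0,0,0.001],"roll":0,"jaw":1},{"xyz":[0,0,0.002],"roll":0,"jaw":1},{"xyz":[0,0,0.003],"roll":0,"jaw":1},{"xyz":[0,0,0.004],"roll":0,"jaw":1},{"xyz":[0,0,0.005],"roll":0,"jaw":1},{"xyz":[0,0,0.006],"roll":0,"jaw":1},{"xyz":[0,0,0.007],"roll":0,"jaw":1},{"xyz":[0,0,0.008],"roll":0,"jaw":1}]'
python3 -c "
from h import *
s=env.state();print(s['ee_pos'],s['force'],s['torque'],s['gripper_width'])"
```

```text
time_s: 20.1
ee_pos: [500.7, 116.4, 137.2]
ee_rot: [180.0, 0.0, -11.3]
force: [-1.3, -0.4, 0.1]
gripper_width: 21.4
time_s: 21.1
ee_pos: [500.9, 116.5, 129.3]
ee_rot: [180.0, -0.0, -11.3]
force: [-0.2, -0.4, -1.4]
gripper_width: 21.6
[500.90047084 116.48842664 129.2789206 ] [-0.19189048 -0.44108584 -1.41424103] [-0.00611083 -0.115102    0.00966099] 21.568118113784728
```

```bash

python3 -m pendant '[{"xyz":[0,0,0.0003],"roll":0,"jaw":1},{"xyz":[0,0,0.0006],"roll":0,"jaw":1},{"xyz":[0,0,0.0009],"roll":0,"jaw":1},{"xyz":[0,0,0.0012],"roll":0,"jaw":1},{"xyz":[0,0,0.0015],"roll":0,"jaw":1},{"xyz":[0,0,0.0017],"roll":0,"jaw":1},{"xyz":[0,0,0.0019],"roll":0,"jaw":1},{"xyz":[0,0,0.0019],"roll":0,"jaw":1}]'
python3 -c "
from h import *
s=env.state();print(s['ee_pos'],s['force'],s['gripper_width'])"
```

```text
time_s: 22.1
ee_pos: [500.9, 116.5, 127.6]
ee_rot: [180.0, -0.0, -11.3]
force: [-1.0, -0.4, 0.8]
gripper_width: 21.6
[500.89048117 116.50166893 127.55201348] [-0.97617312 -0.38404057  0.8352053 ] 21.6083344581548
```

```bash

python3 -m pendant '[{"xyz":[0,0,0],"roll":0,"jaw":0.75},{"xyz":[0,0,0],"roll":0,"jaw":0.7},{"xyz":[0,0,0],"roll":0,"jaw":0.6},{"xyz":[0,0,0],"roll":0,"jaw":0.5},{"xyz":[0,0,0],"roll":0,"jaw":0.4},{"xyz":[0,0,0],"roll":0,"jaw":0.4},{"xyz":[0,0,-0.002],"roll":0,"jaw":0.4},{"xyz":[0,0,-0.01],"roll":0,"jaw":0.4}]'
python3 -m pendant '[{"xyz":[0,0,-0.01],"roll":0,"jaw":0.4},{"xyz":[0,0,-0.025],"roll":0,"jaw":0.4},{"xyz":[0,0,-0.045],"roll":0,"jaw":0.4},{"xyz":[0,0,-0.07],"roll":0,"jaw":0.4},{"xyz":[0,0.04,-0.09],"roll":0,"jaw":0.4},{"xyz":[0,0.1,-0.1],"roll":0,"jaw":0.4},{"xyz":[0,0.16,-0.1],"roll":0,"jaw":0.4},{"xyz":[0,0.21,-0.1],"roll":0,"jaw":0.4}]'
python3 -c "
from h import *
s=env.state();print(s['ee_pos'],s['force'],s['gripper_width'])
im,d=look(1);sc,ds=env.grab_frame('scene')
for n,D in(('top',d),('scene',ds)):
    Q=cloud(n,D).reshape(-1,3);m=(np.hypot(Q[:,0]-500.9,Q[:,1]-116.5)<22)&(Q[:,2]>125)&(Q[:,2]<180);q=Q[m];print(n,q[:,2].max(),np.median(q,0))
for z in(114,120,157,162):print(z,w2px('scene',[500.9,116.5,z]).round(1),w2px('top',[500.9,116.5,z]).round(1))
a=cv2.resize(im[210:290,190:280],None,fx=4.4,fy=4.4,interpolation=cv2.INTER_CUBIC);b=cv2.resize(sc[190:270,220:310],None,fx=4.4,fy=4.4,interpolation=cv2.INTER_CUBIC)
cv2.imwrite('pics/p6.png',np.hstack([a,b]))"
```

```text
time_s: 23.1
ee_pos: [500.6, 116.4, 137.5]
ee_rot: [180.0, 0.1, -11.3]
force: [0.4, 0.7, 0.6]
gripper_width: 54.7
time_s: 24.1
ee_pos: [459.2, -91.3, 238.9]
ee_rot: [180.0, -0.1, -11.4]
force: [0.8, -0.4, -0.5]
gripper_width: 54.9
[459.2092691  -91.27974692 238.90960956] [ 0.80646782 -0.41707017 -0.49575718] 54.90603630962367
24.1 [('hole', 57, np.float64(-179.7)), ('hole', 57, np.float64(-0.9)), ('hole', 31, np.float64(3.9)), ('hole', 31, np.float64(-177.3))]
top 167.52248197895653 [499.03408869 114.72765226 159.42996645]
scene 166.16534190283346 [494.34512942 120.79334772 153.71901305]
114 [264.9 250.8] [225.  259.5]
120 [264.8 249.3] [224.7 259.3]
157 [264.1 240. ] [222.6 258.4]
162 [264.  238.7] [222.4 258.3]
```

View pics/p6.png

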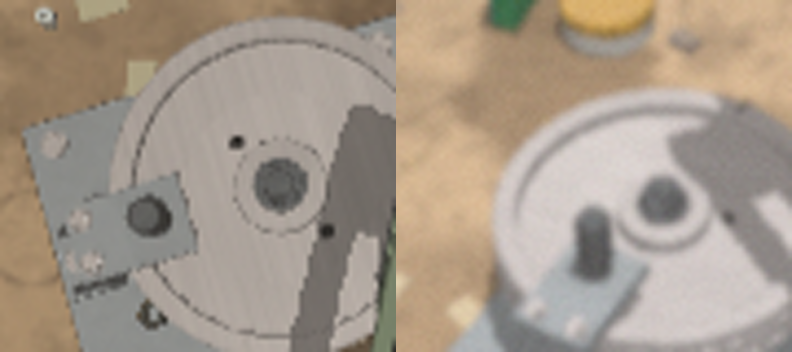

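The pin stands upright with its collar on the bracket (top-crop (148,216), scene crop (593,240)). The fingers are clear and the pulley hasn't moved, so I'm handing in.

```bash
python3 -c "
from workcell import env
print(env.job_done())"
```

```text
the job is handed in; nothing more can be done
None
```

The lock pin is home through the slot and the hole, and the job was handed in at about 24 s of the 72 s. The hand-in gave no verdict.

- **Braking:** I touched the rim lightly with the shut fingertips and the pulley stopped about 17° past the slot. I then drew it back with the fingertips still resting on it, to about 0.3°, or roughly 0.4 mm at the hole. The highest force I read while touching it was about 7 N, but force was only read at the end of each one-second move.
- **Pin:** I took the slim pin from the block and lowered it in stages. No reading during the descent was above about 2 N. I let go with the tip about 57.5 mm above the bench and backed the fingers off.

**Last checks:**
- The pin stands upright with its collar on the bracket in both camera views.
- The fingers are clear of everything, and the thick pin and the other things were not approached.
- The depth reading of the pin's top was 166–168 mm against the expected 162 mm. The same camera data read 117 mm for pins standing at 114 mm, so I put this down mostly to noise.
- The pointer notch could not be picked out in the last frame, and I did not look into why. One spoke hole gave a pulley angle of about -1°, as it had before the pin went in. The other gave 4° instead of its earlier 1.5°; it lay close to the arm's shadow, so I trusted the first.

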